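# Unbar the slicer's blade case

### The job

Open the blade case: the locking bar is caught somewhere in its two U brackets, so work it lengthwise until it comes free, lift it straight up and out with both ends together, and lay it level in both forks of the parking stand, feet down and centred. Then pull the sliding cover of the case all the way open by its tab and let go. Keep the bar level throughout and leave the gourd and the peeler where they lie.

Things in the scene. Friction and masses are not known exactly. Their poses are not given: they have to be found in the camera images.
- bar_mid (a point): Centre of the loose steel locking bar: square tube with black end caps, 200 mm long (its y), 26 mm wide (x), 24 mm high (z up), 0.3 to 0.6 kg, same either way round. Under it, 85 mm either side of the middle, hang two studs: neck 8 mm, round head 20 mm across, its underside 26 mm below the bar's centre. At the start it is locked in the brackets: it rises only 3 mm.
- bar: The same bar; origin midway between the undersides of the two stud heads, 26 mm below the bar's centre; axes as for bar_mid.
- bar_end_a (a point): Centre of the bar's end at its +y, 100 mm from the middle.
- bar_end_b (a point): Centre of the bar's end at its -y, 100 mm from the middle.
- bracket_mid (a point): Fixed to the case, midway between its U brackets at the locked bar's centre height (86 mm above the table). y along the bar, x to the back of the case. The bar starts 10 to 16 mm on the -y side of this point; it comes free only where its centre is within 2.5 mm of one unknown position between -2 and +16 mm along y. Stops at about -20 and +24 mm. The cover is 42 mm below this point.
- bracket_left (a point): Centre of the U bracket on the +y side, 85 mm from bracket_mid, about 76 mm long; open at the top, cheeks 34 mm apart inside, ending 7 mm above the locked bar's centre. Hidden under the bar is a rigid keyhole strip: a narrow slot for the stud's neck with one wide opening, 26 mm long, that lets the head out. Head clear of the bracket once the bar is up 36 mm.
- bracket_right (a point): Centre of the like bracket on the -y side; its opening matches the other, so both heads come free at the same bar position. Between the two brackets about 90 mm of the bar are free to grip. The bar slides along y with plain friction, about 2 mm side play.
- stand_seat (a point): Where the bar's centre belongs on the fixed grey parking stand, 52 mm above the table. Two open-topped forks, 45 mm either side along y, each 12 mm thick, 36 mm wide inside (x), widening upwards, tips 22 mm above this point. The parked bar lies along y, studs hanging free outside the forks. 78 mm free between the forks for fingers; base plate 44 mm below this point.
- cover_tab (a point): Point on the upright tab of the case's aluminium cover, 12 mm below the tab's top edge, 75 mm above the table. The tab is 10 mm thick (x), 60 mm long (y) and stands 43 mm above the cover plate. Axes as bracket_mid. Closed, it is 70 mm behind the bar's line.
- cover (a joint): How far the cover is slid open, in m: 0 closed, 0.110 fully open at a stop; it starts within 12 mm of closed. It slides to the front of the case (-x of bracket_mid) with about 2 N of friction. While the bar is in its brackets the tab meets it after about 50 mm.
- gourd_4: Loose green bitter gourd, 174 x 45 x 42 mm, behind the parking stand; bystander.
- peeler: Loose yellow peeler, 170 x 25 x 18 mm, in front of the case; bystander.

How it is judged:
By the outcome, as a careful person would: the job done as asked, in the order asked, and still so for the second after the job is handed in, with the robot touching nothing.
It also fails if it takes over 64 s, if anything falls off the work surface, if the arm or the gripper's body presses on something with over 40 N, if the wrist force passes 120 N, or if a joint passes its speed limit or range.

### The arm

A 6-joint arm with a two-finger parallel gripper is mounted at the origin on a cart in front of the work surface, level with it; the furniture and walls round the work are solid. World frame = base frame: x ahead of the robot, y to its left, z up, the work surface at z = 0. Lengths are in m, angles in degrees, forces in N, time in s.
With the tool pointing down it reaches from about 0.3 to 0.75 m from the base axis. Payload 8.5 kg.
Tool frame: the origin (TCP) lies between the finger pads; the fingertips stand 19 mm ahead of it and the grasp point (between the pads) is the TCP; z points along the fingers, y is the line along which they close (so a half turn about z gives the same grasp; the last joint's range is limited). The gripper opens to 85 mm and grips with 20 to 120 N. Pads are 22 mm wide; open, the fingers measure 114 mm over their backs; the gripper's body (76 mm by 85 mm) begins 54 mm behind the grasp point. The pads swing forward as they close: fully open they stand 13 mm farther back than shut.
Start: joints at [-89.227, 21.807, 74.336, -0, 83.858, -12.336], TCP at [0.125, -0.536, 0.25] pointing down, gripper open.
Joint ranges: [-178.18, 178.18], [-50.72, 133.34], [12.68, 142.11], [-81.47, 261.47], [9.98, 163.14], [-165.26, 165.26]. Speed limits (degrees/s): [136.94, 136.94, 180, 180, 180, 180].

### API

Orientations are given as a 3x3 rotation matrix whose columns are the frame's x, y, z axes.
In Python, from rig import env, optics gives the robot as it stands.
- The arm moves only by the tool arm_command, never from a script. Its argument "commands" is one flat list of numbers, 7 for each row, row after row: the closure, from -1 (fully open) to 1 (shut), so that 0 is half open, then the shift along the tool's x, y, z as a fraction of full scale, then the turn, a rotation vector about the tool's x, y, z as a fraction of full scale. A call has 1 to 12 rows; each row is the pose to reach, as a shift and turn from the pose commanded when the call began, along the tool's axes at that moment; what a row does not reach only later rows make up. Full scale, the value 1, is 500 mm for a shift and 120 degrees for a turn. A row lasts 1/12 s, in which the tool goes at most 41.7 mm and 7.16 degrees, less where a joint would pass 70% of its speed; a pose out of reach is approached as far as the arm can. A call with a number of a shift or a turn outside -1 to 1 is refused whole. A call with a gripper value outside its range is refused whole. The fingers move at their own pace and stop on an object; "newtons" is the grip in N (left out, the last holds). Time passes only in rows, so rows that repeat a pose let the fingers close. It gives the time, the measured TCP pose, the force, the opening and the grip force at its end, in the units of the state.
- env.observe(): the state, without advancing time (a new reading comes with each control period).
- optics.get_image(name): name is "scene" or "top"; returns a dict with "image" (420x560x3 uint8, red, green, blue), "intrinsics" (3x3 intrinsics, pixels), "origin" and "orientation" of the camera in the world. Camera axes: x right, y down, z forward; pixel columns grow to the right and rows downward; lengths in m; the calibration is good to about 2 mm. A picture is of the moment at which its call begins. There is no depth.
- env.close_job(): hands the job in; it is judged then, once.
The state is a dict: "time_s": time; "q": joint angles; "qvel": joint speeds; "joint_efforts": joint torques, N m; "position": TCP position; "tool_rot": TCP orientation; "ft_force": force on the tool from outside, world axes, zero at the start; "wrist_torque": the same for the moment, N m; "grip_width": finger opening in m; "gripper_force": force on a finger pad.
Only numpy, scipy, OpenCV 4.12 (cv2) and the standard library are available. Lean on these libraries where they do the work, as an engineer would, in place of code of your own. Each camera call takes 0.05 s, during which the arm holds its last target. There are 200 camera calls.

## Working session

There is one attempt and no reset: what is moved stays moved. The work goes in short steps, Python scripts to look and compute and a tool call to move; the robot and the scene stay as the last step left them, time stands still between calls to the robot, and variables do not carry over. Pictures are saved under pics/ and viewed, at most 10 in all, crops included, and the job is handed in when it is done.

Besides the shell and the picture viewer there is one more tool, called after "Request:" as name(argument=value, ...), one argument or row to a line, values as JSON. arm_command: Moves the arm, as the interface text tells. Shift numbers are shares of 500 mm and turn numbers shares of 120 degrees, none past 1 either way. Its arguments: {"type":"object","properties":{"commands":{"type":"array","items":{"type":"number"}},"newtons":{"type":"number"}},"required":["commands"]}

```bash
mkdir -p pics; ls; python3 - <<'E'
from rig import env, optics
import cv2, numpy as np, pickle
print({k:np.round(v,3).tolist() for k,v in env.observe().items()})
for n in("scene","top"):
    d=optics.get_image(n); pickle.dump(d,open(f"{n}0.pkl","wb"))
    cv2.imwrite(f"pics/{n}0.png",cv2.resize(d["image"][...,::-1],(784,588),interpolation=cv2.INTER_CUBIC))
    print(n,d["intrinsics"],d["origin"],d["orientation"])
E
```

```text
pics
{'time_s': 0.0, 'q': [-89.224, 21.843, 74.384, 0.001, 83.86, -12.335], 'qvel': [0.018, 0.068, 0.001, -0.039, 0.058, -0.016], 'joint_efforts': [-0.001, -44.847, -23.128, -0.0, 0.005, 0.0], 'position': [0.125, -0.535, 0.25], 'tool_rot': [[0.974, 0.227, -0.0], [0.227, -0.974, 0.001], [0.0, -0.001, -1.0]], 'ft_force': [-0.586, 1.183, 0.466], 'wrist_torque': [0.052, 0.018, -0.018], 'gripper_force': 0.0, 'grip_width': 0.085}
scene [[403.7694547    0.         282.45399698]
 [  0.         403.7694547  210.94343098]
 [  0.           0.           1.        ]] [0.00425783 0.47514257 0.80753991] [[-0.45018205 -0.68777554  0.56947425]
 [-0.89293596  0.34761732 -0.28605517]
 [-0.00121737 -0.63728094 -0.7706306 ]]
top [[417.17631196   0.         273.81203018]
 [  0.         417.17631196 202.91250796]
 [  0.           0.           1.        ]] [0.44121232 0.20543884 1.04722712] [[-0.01148486 -0.99732425  0.07219722]
 [-0.99986196  0.01058707 -0.01280564]
 [ 0.01200702 -0.07233433 -0.99730817]]
```

View pics/top0.png

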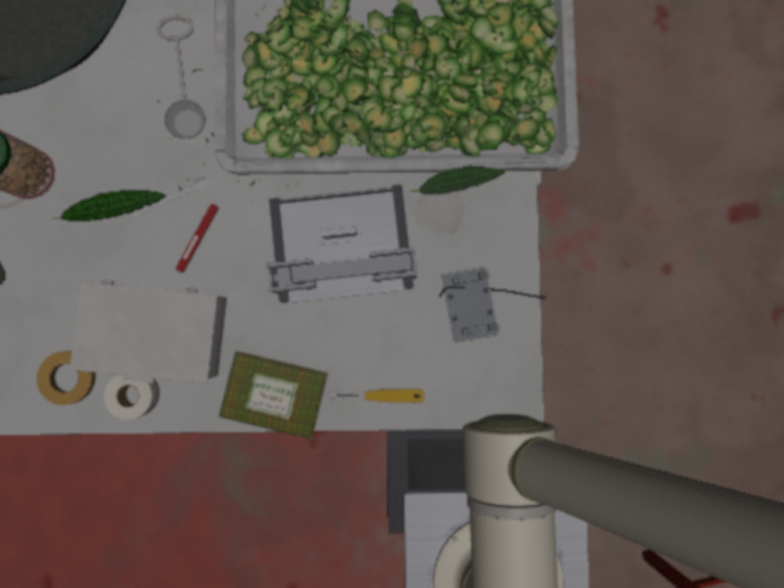

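View pics/scene0.png

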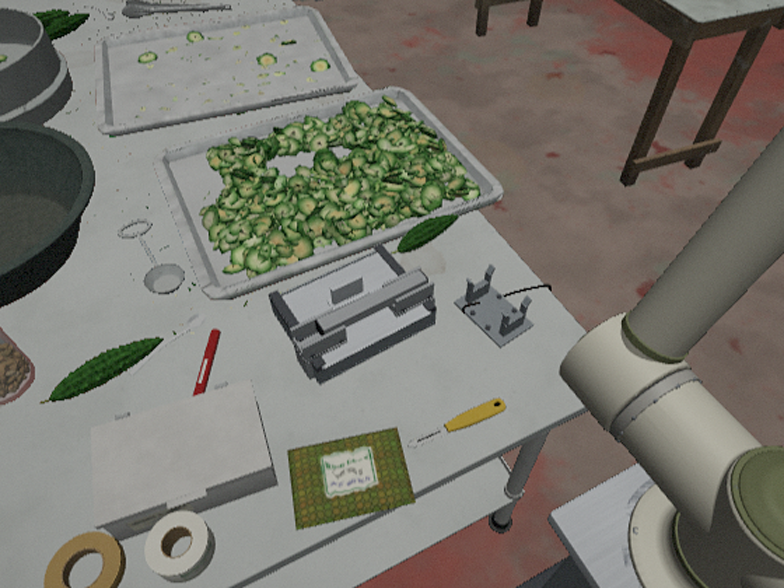

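The top view shows the case with the bar at about (345,268) and the tab at about (340,234). The stand is at about (470,303), with its long axis near world x. The scene view shows the forks at (485,275) and (515,315). Next I'll take enlarged crops.

```bash
python3 - <<'E'
import cv2, numpy as np, pickle
def crop(n,u,v,w,h,s):
    im=pickle.load(open(f"{n}0.pkl","rb"))["image"][v:v+h,u:u+w,::-1]
    im=cv2.resize(im,None,fx=s,fy=s,interpolation=cv2.INTER_CUBIC)
    for a in range(0,w,10):
        cv2.putText(im,str(u+a),(a*s,8),0,.3,(0,0,255),1); cv2.line(im,(a*s,10),(a*s,14),(0,0,255),1)
    for a in range(0,h,10):
        cv2.putText(im,str(v+a),(0,a*s+4),0,.3,(0,0,255),1); cv2.line(im,(20,a*s),(24,a*s),(0,0,255),1)
    return im
cv2.imwrite("pics/topc.png",crop("top",180,125,190,125,4))
cv2.imwrite("pics/scenec.png",crop("scene",185,165,200,115,4))
E
```

```text
(no output)
```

View pics/topc.png

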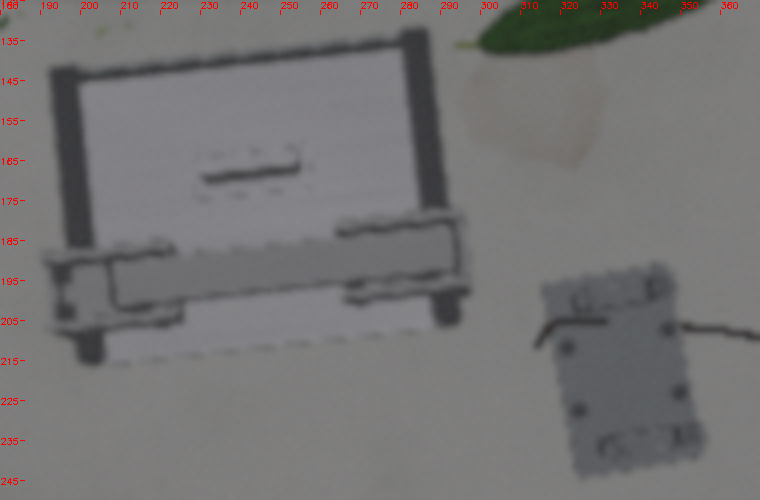

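View pics/scenec.png

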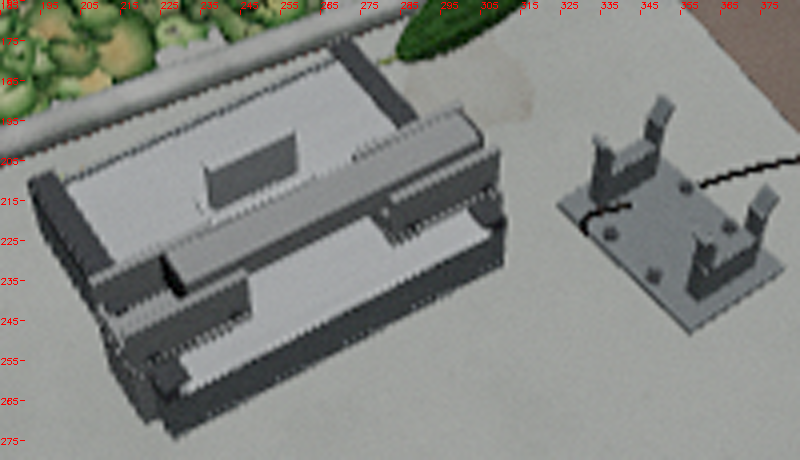

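```bash
cat > h.py <<'E'
import numpy as np, pickle
def load(n,k=0): return pickle.load(open(f"{n}{k}.pkl","rb"))
def ray(d,u,v,z):
    r=d["orientation"]@np.linalg.solve(d["intrinsics"],[u,v,1.]); o=np.array(d["origin"]); return o+r*(z-o[2])/r[2]
def cp(n,pts,z,u0,v0,s=4,k=0):
    d=load(n,k); return np.array([ray(d,u0+(a+.5)/s-.5,v0+(b+.5)/s-.5,z) for a,b in pts])
E
python3 - <<'E'
from h import *
np.set_printoptions(precision=4,suppress=True)
T=lambda p,z:cp("top",p,z,180,125); S=lambda p,z:cp("scene",p,z,185,165)
def rep(n,P): print(n,P[:,:2].tolist() if 0 else P[:,:2].round(4).tolist(),"mean",P.mean(0))
ang=lambda a,b:np.degrees(np.arctan2(*(b-a)[1::-1]))
P=T([(108,258),(116,309),(455,222),(460,271)],.098);rep("bar top",P);print(ang(P[2]+P[3],P[0]+P[1]),np.linalg.norm(P[0]+P[1]-P[2]-P[3])/2)
P=S([(163,258),(184,296),(461,113),(481,136)],.098);rep("bar scene",P)
P=T([(42,258),(52,332),(462,212),(470,290)],.093);rep("br top",P);print(ang(P[2]+P[3],P[0]+P[1]),np.linalg.norm(P[0]+P[1]-P[2]-P[3])/2)
rep("tab scene topedge",S([(206,167),(297,133)],.087));rep("tab scene bot",S([(210,208),(299,176)],.044))
rep("tab top z87",T([(203,180),(300,168)],.087));rep("tab top z44",T([(203,180),(300,168)],.044))
P=T([(542,284),(672,264),(706,452),(578,478)],.008);rep("plate",P);print(ang(P[2]+P[3],P[0]+P[1]))
P=S([(557,205),(690,333),(785,268)],.008);rep("plate sc",P);
P=S([(598,137),(665,100),(702,238),(768,190)],.074);rep("tips",P);print(ang(P[2]+P[3],P[0]+P[1]),np.linalg.norm(P[0]+P[1]-P[2]-P[3])/2)
E
```

```text
bar top [[0.5431, 0.3462], [0.5139, 0.3417], [0.5618, 0.1478], [0.5336, 0.1454]] mean [0.5381 0.2453 0.098 ]
95.55818034469436 0.19831333495580555
bar scene [[0.5389, 0.3471], [0.5098, 0.3465], [0.5596, 0.15], [0.5383, 0.1481]] mean [0.5366 0.2479 0.098 ]
br top [[0.544, 0.3848], [0.5015, 0.3789], [0.5682, 0.1434], [0.5231, 0.1395]] mean [0.5342 0.2616 0.093 ]
95.43760674053428 0.241501961631584
tab scene topedge [[0.598, 0.2981], [0.5981, 0.2396]] mean [0.598  0.2689 0.087 ]
tab scene bot [[0.6021, 0.2979], [0.6008, 0.2392]] mean [0.6015 0.2685 0.044 ]
tab top z87 [[0.5892, 0.2929], [0.5956, 0.2367]] mean [0.5924 0.2648 0.087 ]
tab top z44 [[0.5958, 0.2968], [0.6026, 0.2381]] mean [0.5992 0.2675 0.044 ]
plate [[0.5336, 0.0884], [0.5454, 0.0066], [0.4277, -0.0118], [0.4125, 0.0683]] mean [0.4798 0.0379 0.008 ]
9.148197828396311
plate sc [[0.533, 0.0917], [0.4125, 0.0707], [0.4266, -0.0083]] mean [0.4574 0.0514 0.008 ]
tips [[0.5238, 0.0744], [0.5311, 0.0217], [0.4309, 0.0614], [0.4432, 0.0069]] mean [0.4823 0.0411 0.074 ]
8.710699958455535 0.091462343232436
```

The crops fix the bar centre at about (0.537, 0.2465), with its axis at 95.5° and about 15 mm on the -y side. The tab is at about (0.600, 0.268), 5 mm open. The stand seat is at about (0.481, 0.040), with its axis at 9°. Both views agree to 3 mm, and the sizes match the given ones. I'll move in.

Request:
arm_command(
  commands=[-0.4,0.578,-0.666,0,0,0,-0.343,-0.4,0.578,-0.666,0,0,0,-0.343,-0.4,0.578,-0.666,0,0,0,-0.343,-0.4,0.578,-0.666,0,0,0,-0.343,-0.4,0.578,-0.666,0,0,0,-0.343,-0.4,0.578,-0.666,0,0,0,-0.343,-0.4,0.578,-0.666,0,0,0,-0.343,-0.4,0.578,-0.666,0,0,0,-0.343,-0.4,0.578,-0.666,0,0,0,-0.343,-0.4,0.578,-0.666,0,0,0,-0.343,-0.4,0.578,-0.666,0,0,0,-0.343,-0.4,0.578,-0.666,0,0,0,-0.343],
  newtons=60,
)

```text
time_s: 1.1
position: [0.3315, -0.1422, 0.2503]
tool_rot: [[0.58, 0.815, 0.0], [0.815, -0.58, 0.001], [0.001, -0.001, -1.0]]
ft_force: [0.5, -1.0, 0.8]
grip_width: 0.0596
gripper_force: 0.0
```

```bash
cat >> h.py <<'E'
def go(target,yaw):
    "shift/turn fractions from measured pose to target with tool down, tool x at yaw deg; also force and opening"
    from rig import env
    from scipy.spatial.transform import Rotation as Ro
    s=env.observe(); R=np.array(s["tool_rot"]); c,n=np.cos(np.radians(yaw)),np.sin(np.radians(yaw))
    W=np.array([[c,n,0],[n,-c,0],[0,0,-1]])
    print("t",s["time_s"],"pos",np.round(s["position"],4),"yaw",np.degrees(np.arctan2(R[1,0],R[0,0])).round(2),"F",np.round(s["ft_force"],1),"T",np.round(s["wrist_torque"],2),"w",s["grip_width"],"gf",s["gripper_force"])
    print("shift",np.round(R.T@(np.array(target)-s["position"])/.5,4),"turn",np.round(Ro.from_matrix(R.T@W).as_rotvec(degrees=True)/120,4))
E
python3 -c "
from h import *;go([.537,.2465,.2],95.5)"
```

```text
t 1.1 pos [ 0.3315 -0.1422  0.2503] yaw 54.55 F [ 0.5 -1.   0.8] T [ 0.03  0.   -0.06] w 0.05960445363228091 gf 0.0
shift [ 0.8715 -0.1159  0.1015] turn [-1.000e-04 -5.000e-04 -3.412e-01]
```

Request:
arm_command(
  commands=[-0.4,0.872,-0.116,0.1,0,0,-0.341,-0.4,0.872,-0.116,0.1,0,0,-0.341,-0.4,0.872,-0.116,0.1,0,0,-0.341,-0.4,0.872,-0.116,0.1,0,0,-0.341,-0.4,0.872,-0.116,0.1,0,0,-0.341,-0.4,0.872,-0.116,0.1,0,0,-0.341,-0.4,0.872,-0.116,0.1,0,0,-0.341,-0.4,0.872,-0.116,0.1,0,0,-0.341,-0.4,0.872,-0.116,0.1,0,0,-0.341,-0.4,0.872,-0.116,0.1,0,0,-0.341,-0.4,0.872,-0.116,0.1,0,0,-0.341,-0.4,0.872,-0.116,0.1,0,0,-0.341],
)

```text
time_s: 2.1
position: [0.5395, 0.2451, 0.1984]
tool_rot: [[-0.094, 0.996, -0.001], [0.996, 0.094, 0.0], [0.001, -0.001, -1.0]]
ft_force: [-1.2, 0.2, 0.2]
grip_width: 0.0596
gripper_force: 0.0
```

```bash
python3 -c "
from h import *;go([.537,.2465,.088],95.5)"
```

```text
t 2.1 pos [0.5395 0.2451 0.1984] yaw 95.38 F [-1.2  0.2  0.2] T [-0.04  0.04  0.  ] w 0.05960970543141834 gf 0.0
shift [ 0.0031 -0.0044  0.2209] turn [-0.0006 -0.0002 -0.001 ]
```

Request:
arm_command(
  commands=[-0.4,0.003,-0.004,0.05,0,0,0,-0.4,0.003,-0.004,0.1,0,0,0,-0.4,0.003,-0.004,0.14,0,0,0,-0.4,0.003,-0.004,0.18,0,0,0,-0.4,0.003,-0.004,0.21,0,0,0,-0.4,0.003,-0.004,0.222,0,0,0,-0.4,0.003,-0.004,0.222,0,0,0,-0.4,0.003,-0.004,0.222,0,0,0],
)

```text
time_s: 2.77
position: [0.5364, 0.2429, 0.0899]
tool_rot: [[-0.09, 0.996, 0.0], [0.996, 0.09, 0.0], [-0.0, 0.0, -1.0]]
ft_force: [0.7, -0.1, 0.7]
grip_width: 0.06
gripper_force: 0.0
```

```bash
python3 - <<'E'
from h import *
go([.537,.2465,.086],95.5)
from rig import optics
import cv2
for n in("scene","top"): pickle.dump(optics.get_image(n),open(n+"1.pkl","wb"))
a=load("scene",1)["image"][160:280,185:385,::-1]; b=load("top",1)["image"][130:250,180:380,::-1]
r=lambda i:cv2.resize(i,None,fx=2.5,fy=2.5,interpolation=2)
cv2.imwrite("pics/c1.png",np.vstack([r(a),r(b)]))
E
```

```text
t 2.7667 pos [0.5364 0.2429 0.0899] yaw 95.16 F [ 0.7 -0.1  0.7] T [-0.01 -0.04  0.05] w 0.059967122551446164 gf 0.0
shift [0.0072 0.0018 0.0077] turn [ 0.0002  0.     -0.0028]
```

View pics/c1.png

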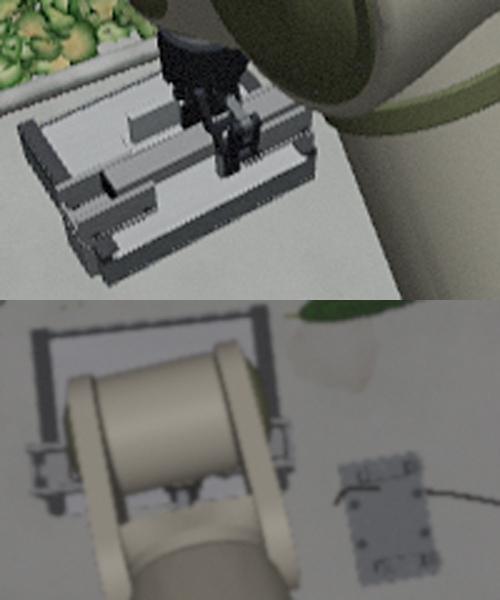

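The fingers straddle the bar between the brackets, and the tab is clear behind them. I'll correct slightly, then close.

Request:
arm_command(
  commands=[-0.4,0.006,0.001,0.007,0,0,-0.002,-0.4,0.006,0.001,0.007,0,0,-0.002,-0.4,0.006,0.001,0.007,0,0,-0.002,0.7,0.006,0.001,0.007,0,0,-0.002,0.7,0.006,0.001,0.007,0,0,-0.002,0.7,0.006,0.001,0.007,0,0,-0.002,0.7,0.006,0.001,0.007,0,0,-0.002,0.7,0.006,0.001,0.007,0,0,-0.002,0.7,0.006,0.001,0.007,0,0,-0.002,0.7,0.006,0.001,0.007,0,0,-0.002],
)

```text
time_s: 3.7
position: [0.5374, 0.2465, 0.0865]
tool_rot: [[-0.095, 0.996, 0.003], [0.996, 0.095, 0.001], [0.0, 0.003, -1.0]]
ft_force: [5.4, 0.9, 3.0]
grip_width: 0.0256
gripper_force: 60.8
```

```bash
python3 -c "
from h import *;go([.537,.2465,.086],95.5)"
```

```text
t 3.7 pos [0.5374 0.2465 0.0865] yaw 95.43 F [5.4 0.9 3. ] T [ 0.1  -0.84  0.23] w 0.025567726394127348 gf 60.773239731788635
shift [ 0.     -0.0008  0.001 ] turn [ 0.0015 -0.0002 -0.0006]
```

Request:
arm_command(
  commands=[0.7,0.006,0,-0.003,0,0,0,0.7,0.012,0,-0.003,0,0,0,0.7,0.018,0,-0.003,0,0,0,0.7,0.024,0,-0.003,0,0,0,0.7,0.024,0,-0.003,0,0,0,0.7,0.024,0,-0.003,0,0,0],
  newtons=80,
)

```text
time_s: 4.2
position: [0.536, 0.2585, 0.0871]
tool_rot: [[-0.095, 0.995, 0.002], [0.995, 0.095, 0.0], [0.0, 0.002, -1.0]]
ft_force: [6.5, 1.7, -4.0]
grip_width: 0.0248
gripper_force: 78.8
```

Request:
arm_command(
  commands=[0.7,0,0,-0.006,0,0,0,0.7,0,0,-0.012,0,0,0,0.7,0,0,-0.012,0,0,0,0.7,0,0,-0.012,0,0,0],
)

```text
time_s: 4.53
position: [0.5359, 0.2584, 0.0898]
tool_rot: [[-0.095, 0.996, -0.001], [0.996, 0.095, 0.0], [0.0, -0.001, -1.0]]
ft_force: [15.1, 4.4, -30.5]
grip_width: 0.0245
gripper_force: 85.1
```

Request:
arm_command(
  commands=[0.7,0,0,0.009,0,0,0,0.7,0.006,0,0.009,0,0,0,0.7,0.006,0,0.009,0,0,0,0.7,0.006,0,0.004,0,0,0,0.7,0.006,0,0,0,0,0,0.7,0.006,0,0,0,0,0],
)

```text
time_s: 5.03
position: [0.5351, 0.2618, 0.0899]
tool_rot: [[-0.094, 0.996, -0.002], [0.996, 0.094, 0.001], [0.001, -0.002, -1.0]]
ft_force: [13.4, 7.0, -28.7]
grip_width: 0.0249
gripper_force: 85.3
```

Request:
arm_command(
  commands=[0.7,0,0,0.009,0,0,0,0.7,0.006,0,0.009,0,0,0,0.7,0.006,0,0.009,0,0,0,0.7,0.006,0,0.004,0,0,0,0.7,0.006,0,0,0,0,0,0.7,0.006,0,0,0,0,0],
)

```text
time_s: 5.53
position: [0.5338, 0.2642, 0.09]
tool_rot: [[-0.095, 0.995, -0.004], [0.996, 0.095, -0.001], [-0.0, -0.004, -1.0]]
ft_force: [9.0, 5.3, -31.8]
grip_width: 0.0247
gripper_force: 85.1
```

Request:
arm_command(
  commands=[0.7,0,0,0.009,0,0,0,0.7,0.006,0,0.009,0,0,0,0.7,0.006,0,0.009,0,0,0,0.7,0.006,0,0.004,0,0,0,0.7,0.006,0,0,0,0,0,0.7,0.006,0,0,0,0,0],
)

```text
time_s: 6.03
position: [0.5336, 0.2673, 0.0906]
tool_rot: [[-0.095, 0.996, -0.003], [0.996, 0.095, -0.0], [0.0, -0.003, -1.0]]
ft_force: [6.9, 4.0, -31.2]
grip_width: 0.0247
gripper_force: 85.1
```

Request:
arm_command(
  commands=[0.7,0,0,0.009,0,0,0,0.7,0.006,0,0.009,0,0,0,0.7,0.006,0,0.009,0,0,0,0.7,0.006,0,0.004,0,0,0,0.7,0.006,0,0,0,0,0,0.7,0.006,0,0,0,0,0],
)

```text
time_s: 6.53
position: [0.5344, 0.2704, 0.0945]
tool_rot: [[-0.095, 0.996, 0.002], [0.996, 0.095, 0.0], [0.0, 0.002, -1.0]]
ft_force: [0.5, -0.3, -3.1]
grip_width: 0.0247
gripper_force: 88.8
```

```bash
python3 -c "
from h import *;go([.535,.270,.086],95.5)"
```

```text
t 6.5333 pos [0.5344 0.2704 0.0945] yaw 95.43 F [ 0.5 -0.3 -3.1] T [ 0.08 -0.02  0.03] w 0.024703274994437727 gf 88.79531264305115
shift [-0.0009  0.0011  0.0171] turn [ 0.0009 -0.0001 -0.0006]
```

The bar is free: the force dropped to about 3 N and z rose. I'll centre it slightly and lift straight up.

Request:
arm_command(
  commands=[0.7,0.002,0,0,0,0,0,0.7,0.002,0,-0.01,0,0,0,0.7,0.002,0,-0.02,0,0,0,0.7,0.002,0,-0.03,0,0,0,0.7,0.002,0,-0.04,0,0,0,0.7,0.002,0,-0.04,0,0,0],
)

```text
time_s: 7.03
position: [0.5345, 0.2714, 0.1147]
tool_rot: [[-0.095, 0.996, 0.002], [0.996, 0.095, 0.001], [0.0, 0.002, -1.0]]
ft_force: [0.1, 0.4, -4.1]
grip_width: 0.0246
gripper_force: 88.8
```

Request:
arm_command(
  commands=[0.7,0,0,-0.015,0,0,0,0.7,0,0,-0.03,0,0,0,0.7,0,0,-0.045,0,0,0,0.7,0,0,-0.07,0,0,0,0.7,0,0,-0.1,0,0,0,0.7,0,0,-0.12,0,0,0,0.7,0,0,-0.12,0,0,0],
)

```text
time_s: 7.62
position: [0.5348, 0.2715, 0.176]
tool_rot: [[-0.095, 0.995, 0.005], [0.996, 0.095, 0.001], [0.001, 0.005, -1.0]]
ft_force: [-0.4, -0.4, -4.5]
grip_width: 0.025
gripper_force: 88.9
```

```bash
python3 - <<'E'
from h import *
go([.481,.0395,.16],9)
from rig import optics
import cv2
d=optics.get_image("scene"); pickle.dump(d,open("scene2.pkl","wb"))
cv2.imwrite("pics/s2.png",cv2.resize(d["image"][90:280,165:425,::-1],None,fx=3,fy=3,interpolation=2))
E
```

```text
t 7.6167 pos [0.5348 0.2715 0.176 ] yaw 95.43 F [-0.4 -0.4 -4.5] T [ 0.03 -0.03  0.01] w 0.024991505803023104 gf 88.92948389053345
shift [-0.4518 -0.1512  0.031 ] turn [ 0.0015 -0.002   0.7203]
```

View pics/s2.png

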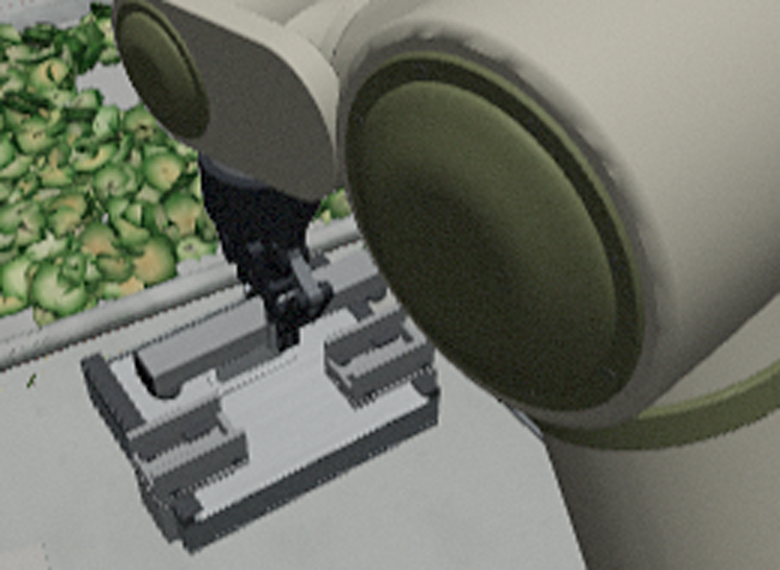

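The bar is out, level, and held near its middle, with both studs clear. I'll carry it to the stand.

Request:
arm_command(
  commands=[0.7,-0.037,-0.012,0,0,0,0.055,0.7,-0.075,-0.025,0,0,0,0.11,0.7,-0.112,-0.037,0,0,0,0.165,0.7,-0.15,-0.05,0,0,0,0.22,0.7,-0.187,-0.062,0,0,0,0.275,0.7,-0.225,-0.075,0,0,0,0.33,0.7,-0.262,-0.087,0,0,0,0.385,0.7,-0.3,-0.1,0,0,0,0.44,0.7,-0.337,-0.112,0,0,0,0.495,0.7,-0.375,-0.125,0,0,0,0.55,0.7,-0.41,-0.137,0,0,0,0.605,0.7,-0.452,-0.151,0,0,0,0.66],
)

```text
time_s: 8.67
position: [0.4795, 0.0386, 0.1727]
tool_rot: [[0.962, 0.274, -0.001], [0.274, -0.962, 0.0], [-0.001, -0.001, -1.0]]
ft_force: [0.5, 0.2, -3.5]
grip_width: 0.0246
gripper_force: 88.9
```

```bash
python3 -c "
from h import *;go([.481,.0395,.105],9)"
```

```text
t 8.6667 pos [0.4795 0.0386 0.1727] yaw 15.92 F [ 0.5  0.2 -3.5] T [-0.01 -0.02 -0.03] w 0.024612994608327977 gf 88.85877728462219
shift [ 0.0035 -0.0009  0.1353] turn [-0.0003  0.0005  0.0577]
```

Request:
arm_command(
  commands=[0.7,0.003,0,0.03,0,0,0.03,0.7,0.003,0,0.06,0,0,0.058,0.7,0.003,0,0.09,0,0,0.058,0.7,0.003,0,0.115,0,0,0.058,0.7,0.003,0,0.115,0,0,0.058,0.7,0.003,0,0.115,0,0,0.058],
)

```text
time_s: 9.17
position: [0.4813, 0.0396, 0.1153]
tool_rot: [[0.987, 0.161, -0.002], [0.161, -0.987, 0.0], [-0.002, -0.001, -1.0]]
ft_force: [0.3, -0.6, -3.8]
grip_width: 0.0248
gripper_force: 88.6
```

```bash
python3 - <<'E'
from h import *
go([.481,.0395,.054],9)
from rig import optics
import cv2
for n in("scene","top"): pickle.dump(optics.get_image(n),open(n+"3.pkl","wb"))
a=load("scene",3)["image"][150:270,285:405,::-1]; b=load("top",3)["image"][170:270,290:390,::-1]
r=lambda i,f:cv2.resize(i,f,interpolation=2)
cv2.imwrite("pics/c3.png",np.hstack([r(a,(400,400)),r(b,(400,400))]))
E
```

```text
t 9.1667 pos [0.4813 0.0396 0.1153] yaw 9.27 F [ 0.3 -0.6 -3.8] T [-0.04  0.01  0.  ] w 0.024812976331542124 gf 88.62833261489868
shift [-0.0003  0.0002  0.1226] turn [-0.0003  0.0009  0.0022]
```

View pics/c3.png

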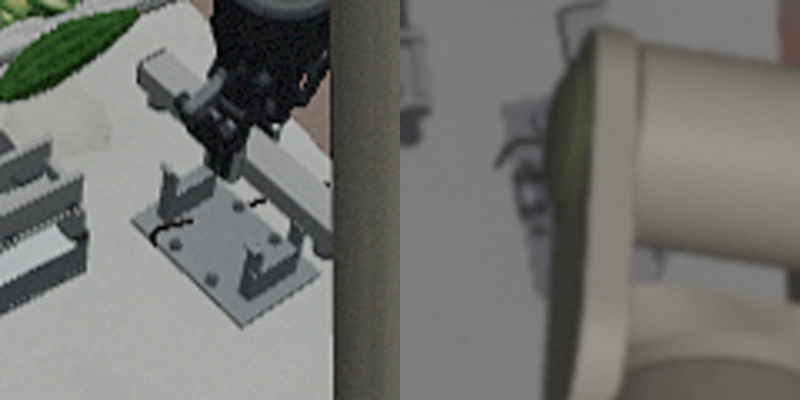

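```bash
python3 - <<'E'
from h import *
print(cp("scene",[(137,66),(164,50)],.1265,285,150,10/3,3), "expect mid (.580,.0557)")
E
```

```text
[[0.57580343 0.07196032 0.1265    ]
 [0.58115499 0.046078   0.1265    ]] expect mid (.580,.0557)
```

The far end is where expected, within 2–3 mm, and the bar is over the forks. I'll descend gently.

Request:
arm_command(
  commands=[0.7,0.002,0.001,0.03,0,0,0.002,0.7,0.002,0.001,0.05,0,0,0.002,0.7,0.002,0.001,0.07,0,0,0.002,0.7,0.002,0.001,0.085,0,0,0.002,0.7,0.002,0.001,0.095,0,0,0.002,0.7,0.002,0.001,0.105,0,0,0.002,0.7,0.002,0.001,0.112,0,0,0.002,0.7,0.002,0.001,0.115,0,0,0.002,0.7,0.002,0.001,0.115,0,0,0.002],
)

```text
time_s: 10.02
position: [0.4827, 0.0392, 0.0583]
tool_rot: [[0.988, 0.157, -0.0], [0.157, -0.988, -0.0], [-0.0, 0.0, -1.0]]
ft_force: [-0.2, 0.0, -3.3]
grip_width: 0.0245
gripper_force: 88.9
```

```bash
python3 -c "
from h import *;go([.482,.0395,.053],9)"
```

```text
t 10.0167 pos [0.4827 0.0392 0.0583] yaw 9.03 F [-0.2  0.  -3.3] T [ 0.   -0.01 -0.01] w 0.02452212223432804 gf 88.94012331962585
shift [-0.0013 -0.0008  0.0105] turn [0.     0.     0.0003]
```

Request:
arm_command(
  commands=[0.7,0,0,0.003,0,0,0,0.7,0,0,0.006,0,0,0,0.7,0,0,0.009,0,0,0,0.7,0,0,0.012,0,0,0,0.7,0,0,0.012,0,0,0],
)

```text
time_s: 10.43
position: [0.4827, 0.0392, 0.0525]
tool_rot: [[0.988, 0.157, 0.0], [0.157, -0.988, -0.0], [0.0, 0.0, -1.0]]
ft_force: [-0.6, -0.3, 1.3]
grip_width: 0.0243
gripper_force: 89.2
```

Request:
arm_command(
  commands=[0.7,0,0,0.002,0,0,0,0.7,0,0,0.002,0,0,0,-0.3,0,0,0.002,0,0,0,-0.3,0,0,0.002,0,0,0,-0.3,0,0,0.002,0,0,0,-0.3,0,0,0.002,0,0,0,-0.3,0,0,0,0,0,0],
)

```text
time_s: 11.02
position: [0.4827, 0.0392, 0.0522]
tool_rot: [[0.988, 0.157, -0.0], [0.157, -0.988, 0.0], [-0.0, -0.0, -1.0]]
ft_force: [0.5, 0.2, -0.3]
grip_width: 0.0558
gripper_force: 0.0
```

Request:
arm_command(
  commands=[-0.3,0,0,-0.03,0,0,0,-0.3,0,0,-0.07,0,0,0,-0.3,0,0,-0.13,0,0,0,-0.3,0,0,-0.2,0,0,0,-0.3,0,0,-0.25,0,0,0,-0.3,0,0,-0.25,0,0,0],
)

```text
time_s: 11.52
position: [0.4845, 0.039, 0.182]
tool_rot: [[0.988, 0.157, 0.009], [0.157, -0.988, -0.001], [0.009, 0.003, -1.0]]
ft_force: [0.8, 0.1, 0.7]
grip_width: 0.0558
gripper_force: 0.0
```

```bash
python3 - <<'E'
from h import *
go([.600,.268,.16],95.5)
from rig import optics
import cv2
d=optics.get_image("scene"); pickle.dump(d,open("scene4.pkl","wb"))
cv2.imwrite("pics/s4.png",cv2.resize(d["image"][150:270,185:405,::-1],None,fx=3.5,fy=3.5,interpolation=2))
E
```

```text
t 11.5167 pos [0.4845 0.039  0.182 ] yaw 9.04 F [0.8 0.1 0.7] T [ 0.03 -0.01  0.05] w 0.05575644262539136 gf 0.0
shift [ 0.2996 -0.4161  0.0454] turn [ 0.0042 -0.0023 -0.7205]
```

View pics/s4.png

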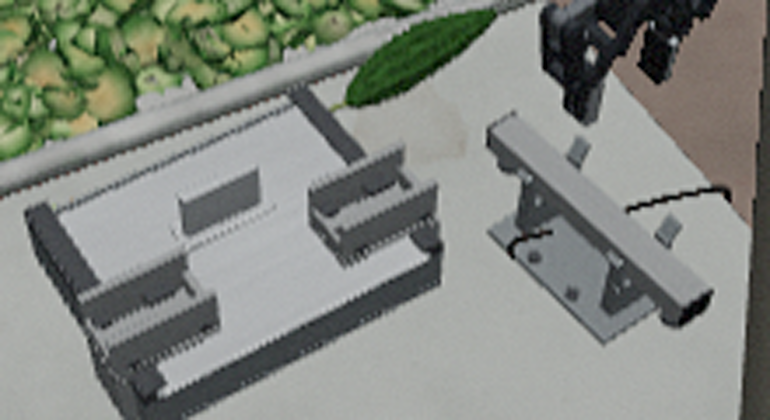

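The bar lies in both forks with its studs outside them. I'll check the centring and the tab numerically.

```bash
python3 - <<'E'
from h import *
np.set_printoptions(precision=4,suppress=True)
P=cp("scene",[(487,130),(516,113),(672,309),(712,290)],.064,185,150,3.5,4); print(P,P.mean(0))
print(cp("scene",[(562,137),(660,222)],.0,185,150,3.5,4)[0:0], cp("scene",[(580,140),(674,220)],.074,185,150,3.5,4))
print("tab top front edge",cp("scene",[(180,197),(261,169)],.087,185,150,3.5,4))
E
```

```text
[[0.5772 0.071  0.064 ]
 [0.5823 0.0436 0.064 ]
 [0.3868 0.0445 0.064 ]
 [0.3876 0.0123 0.064 ]] [0.4835 0.0429 0.064 ]
[] [[0.5317 0.0228 0.074 ]
 [0.4417 0.0063 0.074 ]]
tab top front edge [[0.5993 0.2977 0.087 ]
 [0.5975 0.2389 0.087 ]]
```

The bar is centred within about 2 mm. Next I'll move to the tab.

Request:
arm_command(
  commands=[0.06,0.05,-0.069,0,0,0,-0.06,0.06,0.1,-0.138,0,0,0,-0.12,0.06,0.15,-0.207,0,0,0,-0.18,0.06,0.2,-0.276,0,0,0,-0.24,0.06,0.25,-0.345,0,0,0,-0.3,0.06,0.303,-0.416,0,0,0,-0.36,0.06,0.303,-0.416,0,0,0,-0.42,0.06,0.303,-0.416,0,0,0,-0.48,0.06,0.303,-0.416,0,0,0,-0.54,0.06,0.303,-0.416,0,0,0,-0.6,0.06,0.303,-0.416,0,0,0,-0.66,0.06,0.303,-0.416,0,0,0,-0.72],
  newtons=25,
)

```text
time_s: 12.57
position: [0.5992, 0.2683, 0.1753]
tool_rot: [[-0.093, 0.996, -0.003], [0.996, 0.093, -0.001], [-0.0, -0.003, -1.0]]
ft_force: [0.0, -0.3, -0.4]
grip_width: 0.0401
gripper_force: 0.0
```

```bash
python3 -c "
from h import *;go([.602,.267,.076],95.5)"
```

```text
t 12.5667 pos [0.5992 0.2683 0.1753] yaw 95.33 F [ 0.  -0.3 -0.4] T [ 0.04  0.04 -0.03] w 0.0401006873515707 gf 0.0
shift [-0.0031  0.0058  0.1987] turn [-0.0014  0.0002 -0.0014]
```

Request:
arm_command(
  commands=[0.06,-0.002,0.005,0,0,0,0,0.06,-0.002,0.005,0.04,0,0,0,0.06,-0.002,0.005,0.08,0,0,0,0.06,-0.002,0.005,0.12,0,0,0,0.06,-0.002,0.005,0.15,0,0,0,0.06,-0.002,0.005,0.175,0,0,0,0.06,-0.002,0.005,0.195,0,0,0,0.06,-0.002,0.005,0.2,0,0,0,0.06,-0.002,0.005,0.2,0,0,0],
)

```text
time_s: 13.32
position: [0.602, 0.2675, 0.0763]
tool_rot: [[-0.085, 0.996, -0.002], [0.996, 0.085, -0.0], [-0.0, -0.002, -1.0]]
ft_force: [-0.3, -0.3, 0.2]
grip_width: 0.0399
gripper_force: 0.0
```

Request:
arm_command(
  commands=[1,0,0,0,0,0,0,1,0,0,0,0,0,0,1,0,0,0,0,0,0,1,0,0,0,0,0,0,1,0,0,0,0,0,0,1,0,0,0,0,0,0],
)

```text
time_s: 13.82
position: [0.6026, 0.2677, 0.0782]
tool_rot: [[-0.087, 0.996, 0.002], [0.996, 0.087, 0.0], [0.0, 0.002, -1.0]]
ft_force: [0.4, -0.1, 5.8]
grip_width: 0.0097
gripper_force: 27.4
```

Request:
arm_command(
  commands=[1,0,-0.01,-0.002,0,0,0,1,0,-0.03,-0.002,0,0,0,1,0,-0.05,-0.002,0,0,0,1,0,-0.07,-0.002,0,0,0,1,0,-0.09,-0.002,0,0,0,1,0,-0.11,-0.002,0,0,0,1,0,-0.13,-0.002,0,0,0,1,0,-0.15,-0.002,0,0,0,1,0,-0.17,-0.002,0,0,0,1,0,-0.185,-0.002,0,0,0,1,0,-0.2,-0.002,0,0,0,1,0,-0.2,-0.002,0,0,0],
)

```text
time_s: 14.82
position: [0.5012, 0.2574, 0.0782]
tool_rot: [[-0.087, 0.996, -0.002], [0.996, 0.087, -0.003], [-0.003, -0.002, -1.0]]
ft_force: [-0.1, -8.7, 0.6]
grip_width: 0.0096
gripper_force: 26.8
```

Request:
arm_command(
  commands=[1,0,-0.006,0,0,0,0,1,0,-0.012,0,0,0,0,1,0,-0.018,0,0,0,0,1,0,-0.022,0,0,0,0,1,0,-0.022,0,0,0,0],
)

```text
time_s: 15.23
position: [0.4979, 0.2571, 0.0784]
tool_rot: [[-0.086, 0.996, 0.015], [0.996, 0.086, 0.0], [-0.001, 0.015, -1.0]]
ft_force: [31.1, -4.7, -19.8]
grip_width: 0.0098
gripper_force: 29.8
```

The stop is reached at 31 N, after about 105 mm of travel from a start roughly 5 mm open. I'll release.

Request:
arm_command(
  commands=[0.06,0,0,0,0,0,0,0.06,0,0,0,0,0,0,0.06,0,0,0,0,0,0,0.06,0,0.008,0,0,0,0,0.06,0,0.008,0,0,0,0],
)

```text
time_s: 15.65
position: [0.4959, 0.2585, 0.0785]
tool_rot: [[-0.087, 0.996, 0.0], [0.996, 0.087, 0.0], [0.0, 0.0, -1.0]]
ft_force: [-0.4, -0.4, 0.1]
grip_width: 0.0404
gripper_force: 0.0
```

Request:
arm_command(
  commands=[0.06,0,0,-0.03,0,0,0,0.06,0,0,-0.07,0,0,0,0.06,0,0,-0.12,0,0,0,0.06,0,0,-0.18,0,0,0,0.06,0,0,-0.25,0,0,0,0.06,-0.05,0,-0.3,0,0,0,0.06,-0.1,0,-0.33,0,0,0,0.06,-0.15,0,-0.36,0,0,0,0.06,-0.2,0,-0.36,0,0,0,0.06,-0.25,0,-0.36,0,0,0,0.06,-0.3,0,-0.36,0,0,0,0.06,-0.3,0,-0.36,0,0,0],
)

```text
time_s: 16.65
position: [0.5089, 0.1058, 0.2584]
tool_rot: [[-0.083, 0.997, 0.0], [0.997, 0.083, -0.001], [-0.001, -0.0, -1.0]]
ft_force: [-0.2, 0.4, 0.1]
grip_width: 0.0403
gripper_force: 0.0
```

```bash
python3 - <<'E'
from h import *
go([.5,.1,.25],95.5)
from rig import optics
import cv2
d=optics.get_image("scene"); pickle.dump(d,open("scene5.pkl","wb"))
cv2.imwrite("pics/s5.png",cv2.resize(d["image"][:,:,::-1],(784,588),interpolation=2))
E
```

```text
t 16.65 pos [0.5089 0.1058 0.2584] yaw 94.79 F [-0.2  0.4  0.1] T [-0.03 -0.01 -0.03] w 0.040261540941327015 gf 0.0
shift [-0.0101 -0.0187  0.0168] turn [-0.      0.0005 -0.0059]
```

View pics/s5.png

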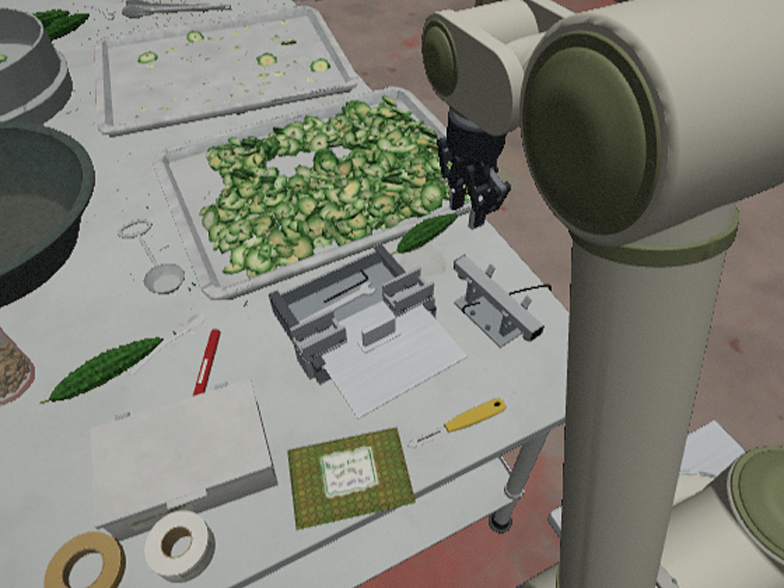

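The cover is pulled out with its tab at (378,330), the bar is in the stand at (500,295), and the gourd and peeler are unmoved. I'll check the tab's travel.

```bash
python3 - <<'E'
from h import *
print(cp("scene",[(361,333),(395,318),(363,348),(397,334)],.087,0,0,1.4,5)[:2], cp("scene",[(363,348),(397,334)],.044,0,0,1.4,5))
E
```

```text
[[0.49311365 0.2904926  0.087     ]
 [0.49546431 0.22961843 0.087     ]] [[0.49346612 0.28904331 0.044     ]
 [0.49348691 0.22699861 0.044     ]]
```

```bash
python3 -c "
from rig import env;print(env.close_job())"
```

```text
the job is handed in; nothing more can be done
None
```

The job is handed in at about 17 s: the bar came free near +9 mm and lies level in both forks, centred within about 2 mm. The cover is pulled to its stop and released, and the gourd and peeler are where they lay.

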